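Find the free flap of the discard station

ROBOT

A 6-joint arm with a two-finger parallel gripper is mounted at the origin on the work surface. World frame = base frame: x ahead of the robot, y to its left, z up, the work surface at z = 0. Lengths are in m, angles in rad, forces in N, time in s.
With the tool pointing down it reaches from about 0.35 to 0.975 m from the base axis. Payload 4.9 kg.
Tool frame: the origin (TCP) lies at the very end of the fingers, on their centre line; the grasp point (between the pads) lies 19 mm behind it (ctrl.pinch_z is the distance from the TCP to the grasp point, in m); z points along the fingers, y is the direction in which the jaws open and shut (so a half turn about z gives the same grasp; the last joint's range is limited). The gripper opens to 85 mm and grips with 20 to 120 N. Pads are 22 mm wide; open, the fingers measure 114 mm over their backs; the gripper's body (76 mm by 85 mm) begins 54 mm behind the grasp point. The pads swing forward as they close: fully open they stand 13 mm farther back than shut.
Start: joints at [1.025, 0.053, 1.613, -0, 1.476, -0.119], TCP at [0.259, 0.569, 0.231] pointing down, gripper open.
Joint ranges: [-3.01, 3.01], [-1.01, 2.22], [0.06, 2.58], [-1.02, 4.17], [0.09, 2.62], [-3.14, 3.14]. Speed limits (rad/s): [2.57, 2.57, 3.14, 3.14, 3.14, 3.14].

INTERFACE

Orientations are given as a rotation vector (axis times angle).
In Python, from station import ctrl gives the robot as it stands.
- The arm moves only by the tool carry_out, never from a script. Its argument "series" is a list of rows, each a list of 7 numbers: the shift along the world's x, y, z each as a share of 0.025 m, from -1 to 1, then the turn, a rotation vector about the world's x, y, z each as a share of 0.1 rad, from -1 to 1, then the opening, from 0 (shut) to 1 (fully open). A call has 1 to 12 rows; each row shifts and turns the commanded pose from where the row before left it; what a row does not reach is not made up. A row lasts 1/10 s, in which the tool goes at most 50 mm and 8.59 degrees, less where a joint would pass 70% of its speed; a pose out of reach is approached as far as the arm can. A call with a number of a shift or a turn outside -1 to 1 is refused whole. A call with a gripper value outside its range is refused whole. The fingers move at their own pace and stop on an object; "grip_force" is the grip in N (left out, the last holds). Time passes only in rows, so rows that do not move let the fingers close. It gives the time, the measured TCP pose, the force and the opening at its end, in the units of the state.
- ctrl.get_obs(): the state, without advancing time (a new reading comes with each control period).
- ctrl.get_image(name): name is "scene" or "top"; returns a dict with "frame" (384x512x3 uint8, blue, green, red), "fx", "fy", "cx", "cy" (pixels), "R" (3x3) and "t" (3): a world point X has camera coordinates R X + t. Camera axes: x right, y down, z forward; pixel columns grow to the right and rows downward; lengths in m; the calibration is good to about 2 mm. A picture is of the moment at which its call begins. There is no depth.
- ctrl.finish_job(): hands the job in, once; it reports no verdict.
Trained networks look in a picture, given as the dict that the camera call returned (one of the last four; its "shot" number tells which), for a name from the list of things; names that differ only in an ending like _2 or _b are one class to them, and where a whole thing is asked for, a point or a joint stands for the part that bears it (a point fixed in the world has none). Each returns a list of dicts, best first, with "p" (0 to 1); they miss things now and then, are a little off and sometimes report something else, mostly with a low value. They report only what shows in the picture. A call takes as long as a camera call. They do not tell look-alikes from the thing itself.
- ctrl.trace(picture, name): "mask" (384x512 bool, what is visible of it) and "rect" ([left, top, width, height] as shares, 0 to 1, of the picture: columns of its width, rows of its height, round what is visible of it).
- ctrl.mark_of(picture, name): "position" ([column, row] as shares, 0 to 1, of the picture: columns of its width, rows of its height: a listed point, or the origin of a listed thing).
The state is a dict: "t": time; "q": joint angles; "dq": joint speeds; "effort": joint torques, N m; "tool_pos": TCP position; "tool_rot": TCP orientation; "contact_force": force on the tool from outside, world axes, zero at the start; "wrist_torque": the same for the moment, N m; "opening": finger opening in m.
Only numpy, scipy, OpenCV 4.12 (cv2) and the standard library are available. Lean on these libraries where they do the work, as an engineer would, in place of code of your own. Each camera call takes 0.05 s, during which the arm holds its last target.

TASK

Three of the four bays of the discard station are full, and their flaps stop dead; the flap of the empty bay rocks on its axle. With closed or open fingertips press gently on the front part of one flap after another until you find the one that rocks, then push that flap down into its bay until it slopes more steeply than 45 degrees, and leave it standing open. Only touch and push, never force a flap that stops, and leave the jar, bottle, pot and tube rack where they stand.

Things in the scene. Friction and masses are not known exactly. Their poses are not given: they have to be found in the camera images.
- station: white discard station fixed on the bench, 200 mm deep (x) by 480 wide (y) by 120 high; origin at the centre of its underside, x from its front (robot side) to its back, y left, z up. Its flat top (deck) has four openings in a row, x -80 to +27 mm, 93 mm wide, centred at y = +172.5, +57.5, -57.5, -172.5 mm, each shut by a flap over a bay 114 mm deep; behind them a 73 mm ledge
- flap_1 (a joint): leftmost flap (station y = +172.5 mm); all four flaps are alike: steel, 104 mm (station x -78.5 to +25.5) by 90 mm by 6 mm, top flush with the deck, on an axle along y at station x = -5, z = 117 mm. Joint in rad: 0 shut; positive = front edge down into the bay, rear edge up; stops at 1.4 and -0.05
- press_1 (a point): point on the top face of the leftmost flap (station y = +172.5 mm), mid-width, 55 mm in front of the axle, 18.5 mm from the front edge, among three dark finger ribs; moves with the flap; axes as the station's while shut
- flap_2 (a joint): second flap from the left (y = +57.5 mm); alike. Three bays, not always the same ones, hold a full liner up to 1 mm under the flap: such a flap gives under 3 mm at its front edge and stops dead. The fourth bay has only a 14 mm high empty liner. They look the same from outside
- press_2 (a point): point on the top face of the second flap from the left (y = +57.5 mm), mid-width, 55 mm in front of the axle, 18.5 mm from the front edge, among three dark finger ribs; moves with the flap; axes as the station's while shut
- flap_3 (a joint): third flap from the left (y = -57.5 mm); alike. The free flap turns against a steady friction of 0.12 N m (about 2.5 N pressed 50 mm in front of the axle, 4 N at 30 mm) and stays at any angle where it is left
- press_3 (a point): point on the top face of the third flap from the left (y = -57.5 mm), mid-width, 55 mm in front of the axle, 18.5 mm from the front edge, among three dark finger ribs; moves with the flap; axes as the station's while shut
- flap_4 (a joint): rightmost flap (y = -172.5 mm); alike. Joint in rad: 0 shut; positive = front edge down into the bay; stop at 1.4
- press_4 (a point): point on the top face of the rightmost flap (y = -172.5 mm), mid-width, 55 mm in front of the axle, 18.5 mm from the front edge, among three dark finger ribs; moves with the flap; axes as the station's while shut
- specimen_jar: small lidded jar, 36 mm diameter, 50 mm high, loose on the ledge at the back of the station (about 79 mm behind the axle line); origin at the centre of its underside
- reagent_bottle: amber bottle, 64 mm diameter, 150 mm high, loose on the bench to the right of the station; origin at the centre of its underside
- sample_pot: white pot with black lid, 48 mm diameter, 55 mm high, loose on the bench in front of the station; origin at the centre of its underside
- tube_rack: black rack of capped tubes, 70 by 130 mm, 95 mm high over the caps, loose on the bench to the left of the station; origin at the centre of its underside
Mind the look-alikes: they are no part of the job. Of the things that look like the reagent_bottle, the largest one is meant.

How it is judged:
On the way:
1. the free flap rocks under the pressing fingers (value of joint any of flap_1, flap_2, flap_3, flap_4 above 0.07 rad and contact force between the fingers and station above 0.3 N).
At the end, for the whole second after the job is handed in: one flap stands still at more than 0.75 rad (43 degrees) open, the other three are shut (under 0.12 rad), and the jar, bottle, pot and rack stand upright within 20 mm of where they were (((value of joint flap_1 above 0.75 rad and velocity of joint flap_1 between -0.05 and 0.05 rad/s and value of joint each of flap_2, flap_3, flap_4 below 0.12 rad) or (value of joint flap_2 above 0.75 rad and velocity of joint flap_2 between -0.05 and 0.05 rad/s and value of joint each of flap_1, flap_3, flap_4 below 0.12 rad) or (value of joint flap_3 above 0.75 rad and velocity of joint flap_3 between -0.05 and 0.05 rad/s and value of joint each of flap_1, flap_2, flap_4 below 0.12 rad) or (value of joint flap_4 above 0.75 rad and velocity of joint flap_4 between -0.05 and 0.05 rad/s and value of joint each of flap_1, flap_2, flap_3 below 0.12 rad)) and angle between each of specimen_jar, reagent_bottle, sample_pot, tube_rack's own z axis and vertical below 0.15 rad and distance of each of specimen_jar, reagent_bottle, sample_pot, tube_rack from where it was at the start of the episode below 0.02 m); the robot touches nothing.
It fails at once if a flap or the station is pressed with more than 45 N (contact force between any of the fingers, the arm and station above 45 N).
It fails at once if the specimen jar is moved more than 20 mm, lifted or tipped (distance of specimen_jar from where it was at the start of the episode above 0.02 m or angle between specimen_jar's own z axis and vertical above 0.3 rad).
It fails at once if the reagent bottle is moved more than 20 mm, lifted or tipped (distance of reagent_bottle from where it was at the start of the episode above 0.02 m or angle between reagent_bottle's own z axis and vertical above 0.3 rad).
It fails at once if the sample pot is moved more than 20 mm, lifted or tipped (distance of sample_pot from where it was at the start of the episode above 0.02 m or angle between sample_pot's own z axis and vertical above 0.3 rad).
It fails at once if the tube rack is moved more than 20 mm, lifted or tipped (distance of tube_rack from where it was at the start of the episode above 0.02 m or angle between tube_rack's own z axis and vertical above 0.3 rad).
It also fails if it takes over 51 s, if anything falls off the work surface, if the arm or the gripper's body presses on something with over 40 N, if the wrist force passes 120 N, or if a joint passes its speed limit or range.

## Working session

There is one attempt and no reset: what is moved stays moved. The work goes in short steps, Python scripts to look and compute and a tool call to move; the robot and the scene stay as the last step left them, time stands still between calls to the robot, and variables do not carry over. Pictures are saved under pics/ and viewed, and the job is handed in when it is done.

Besides the shell and the picture viewer there is one more tool, called as name(argument=value, ...) on one line, values as JSON. carry_out: Moves the arm, as the interface text tells. Shift numbers are shares of 0.025 m and turn numbers shares of 0.1 rad, none past 1 either way. Its arguments: {"type":"object","properties":{"series":{"type":"array"},"grip_force":{"type":"number"}},"required":["series"]}

```bash
mkdir -p pics; cat > h.py <<'E'
import numpy as np,cv2,json
from station import ctrl
def shot(n,save):
    p=ctrl.get_image(n); cv2.imwrite('pics/'+save,p['frame']); return p
def proj(p,X):
    c=np.array(p['R'])@np.array(X)+np.array(p['t']); return np.array([p['fx']*c[0]/c[2]+p['cx'],p['fy']*c[1]/c[2]+p['cy']])
def back(p,uv,z):
    R=np.array(p['R']);t=np.array(p['t']).ravel()
    d=R.T@np.array([(uv[0]-p['cx'])/p['fx'],(uv[1]-p['cy'])/p['fy'],1]);o=-R.T@t
    return o+d*(z-o[2])/d[2]
E
python3 - <<'E'
from h import *
o=ctrl.get_obs();print(o['t'],o['tool_pos'],o['tool_rot'],o['contact_force'],o['opening'])
for n in('top','scene'):
    p=shot(n,n+'0.png')
    for k,z in(('press_1',.12),('station',0),('specimen_jar',.12),('reagent_bottle',0),('sample_pot',0),('tube_rack',0)):
        for r in ctrl.mark_of(p,k)[:6]:
            uv=np.array(r['position'])*[512,384]; print(n,k,round(r['p'],2),uv.round(1),back(p,uv,z).round(4))
E
```

```text
0.0 [0.2583746  0.56840116 0.23007652] [-0.66520389 -3.06960555  0.00307014] [-0.32258485  0.64744212  0.18702708] 0.08568384992166157
top press_1 0.81 [295.5 228.8] [ 0.4744 -0.1085  0.12  ]
top press_1 0.77 [339.3 234.2] [ 0.4616 -0.2187  0.12  ]
top press_1 0.74 [204.5 212.6] [0.5137 0.1215 0.12  ]
top press_1 0.59 [252.7 221.5] [ 0.4921 -0.0007  0.12  ]
top station 0.64 [271.2 203.8] [ 0.5404 -0.0523  0.    ]
top specimen_jar 0.79 [349.5 184.3] [ 0.5877 -0.2449  0.12  ]
top reagent_bottle 0.82 [401.7 234.2] [ 0.4573 -0.4191  0.    ]
top reagent_bottle 0.7 [394.1 264.3] [ 0.3731 -0.3969  0.    ]
top reagent_bottle 0.69 [413.9 200.5] [ 0.5523 -0.4544  0.    ]
top tube_rack 0.8 [139.9 178.8] [0.6091 0.3211 0.    ]
scene press_1 0.97 [249.  177.7] [0.4902 0.0073 0.12  ]
scene press_1 0.91 [212.1 178.4] [ 0.4718 -0.1031  0.12  ]
scene press_1 0.91 [172.4 180.8] [ 0.4619 -0.2219  0.12  ]
scene press_1 0.71 [286.9 177.9] [0.5144 0.1196 0.12  ]
scene station 0.9 [232.1 222.6] [ 0.5455 -0.057   0.    ]
scene specimen_jar 0.65 [165.5 205.5] [ 0.5911 -0.2419  0.12  ]
scene reagent_bottle 0.85 [109.4 221.5] [ 0.4652 -0.4291  0.    ]
scene reagent_bottle 0.79 [ 97.6 240.2] [ 0.5518 -0.4513  0.    ]
scene reagent_bottle 0.59 [121.1 205.9] [ 0.3843 -0.4022  0.    ]
scene tube_rack 0.75 [356.4 222.5] [0.6195 0.3149 0.    ]
```

```bash
ls .
```

```text
h.py
pics
```

View pics/top0.png

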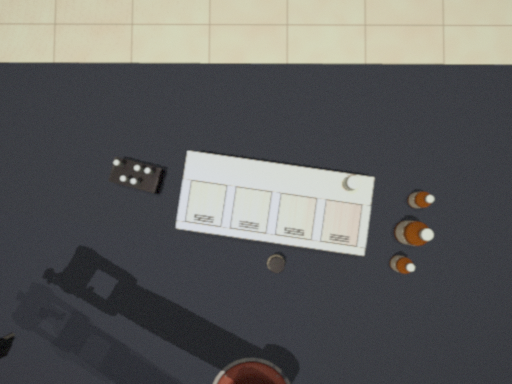

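View pics/scene0.png

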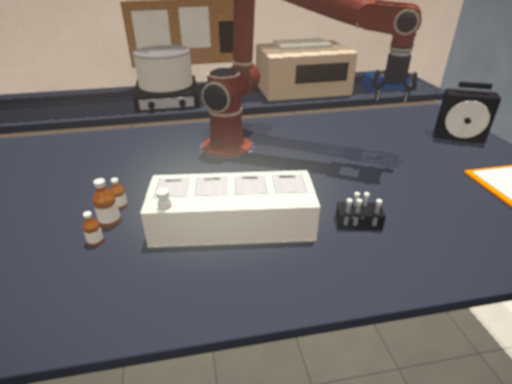

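carry_out(series=[[0.6, -1, 0, 0, 0, 0.23, 0], [0.6, -1, 0, 0, 0, 0.23, 0], [0.6, -1, 0, 0, 0, 0.23, 0], [0.6, -1, 0, 0, 0, 0.23, 0], [0.6, -1, 0, 0, 0, 0.23, 0], [0.6, -1, 0, 0, 0, 0.23, 0], [0.6, -1, 0, 0, 0, 0.23, 0], [0.6, -1, 0, 0, 0, 0.23, 0], [0.6, -1, 0, 0, 0, 0.23, 0], [0.6, -1, 0, 0, 0, 0.23, 0], [0.6, -1, 0, 0, 0, 0.23, 0], [0.6, -1, 0, 0, 0, 0.23, 0]])

```text
t: 1.9
tool_pos: [0.4392, 0.2679, 0.2315]
tool_rot: [0.235, 3.132, 0.0]
contact_force: [0.7, 1.1, -0.4]
opening: -0.0001
```

carry_out(series=[[0.57, -0.99, -0.4, 0, 0, 0, 0], [0.57, -0.99, -0.4, 0, 0, 0, 0], [0.57, -0.99, -0.4, 0, 0, 0, 0], [0.57, -0.99, -0.5, 0, 0, 0, 0], [0.57, -0.99, -0.5, 0, 0, 0, 0], [0.57, -0.99, -0.5, 0, 0, 0, 0], [0, 0, 0, 0, 0, 0, 0], [0, 0, 0, 0, 0, 0, 0]])

```text
t: 2.7
tool_pos: [0.5241, 0.1201, 0.1636]
tool_rot: [-0.239, -3.132, -0.0]
contact_force: [0.2, 0.1, 0.5]
opening: 0.0001
```

```bash
python3 - <<'E'
from h import *
o=ctrl.get_obs();print(o['t'],o['tool_pos'],o['tool_rot'],o['contact_force'],o['opening'])
for n in('top','scene'):
    p=shot(n,n+'1.png')
    print(n,proj(p,o['tool_pos']))
    for k,z in(('press_1',.12),('sample_pot',0)):
        for r in ctrl.mark_of(p,k)[:6]:
            uv=np.array(r['position'])*[512,384]; print(n,k,round(r['p'],2),uv.round(1),back(p,uv,z).round(4))
a=cv2.imread('pics/top1.png')[140:280,160:400];b=cv2.imread('pics/scene1.png')[120:260,120:360]
cv2.imwrite('pics/c1.png',np.vstack([cv2.resize(x,None,fx=2.1,fy=2.1,interpolation=cv2.INTER_CUBIC) for x in(a,b)]))
E
```

```text
2.7 [0.52411674 0.12011612 0.16355174] [-2.38530366e-01 -3.13161240e+00 -3.31100289e-04] [0.23434799 0.13939383 0.51243745] 6.945474300538897e-05
top [202.89520647 208.19729717]
top press_1 0.96 [294.4 225.1] [ 0.4837 -0.1058  0.12  ]
top press_1 0.83 [338.5 235.3] [ 0.4588 -0.2166  0.12  ]
top press_1 0.63 [251.6 221.5] [0.4921 0.0022 0.12  ]
top sample_pot 0.55 [271.2 263.1] [ 0.3739 -0.053   0.    ]
scene [288.62327383 166.75051985]
scene press_1 0.91 [249.8 176.4] [0.483  0.0111 0.12  ]
scene press_1 0.86 [287.4 175.8] [0.5024 0.1244 0.12  ]
scene press_1 0.84 [174.  179.7] [ 0.4564 -0.2171  0.12  ]
scene sample_pot 0.43 [285.9 173.7] [0.2875 0.1835 0.    ]
```

View pics/c1.png

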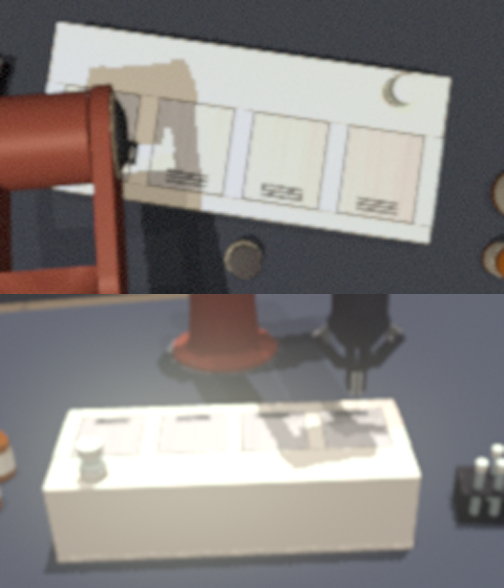

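carry_out(series=[[0, 0, -0.7, 0, 0, 0, 0], [0, 0, -0.7, 0, 0, 0, 0], [0, 0, -0.08, 0, 0, 0, 0], [0, 0, -0.08, 0, 0, 0, 0], [0, 0, 0, 0, 0, 0, 0]])

```text
t: 3.5
tool_pos: [0.5246, 0.1206, 0.1256]
tool_rot: [0.236, 3.132, 0.0]
contact_force: [0.2, -0.2, -0.1]
opening: -0.0002
```

carry_out(series=[[0, 0, -0.06, 0, 0, 0, 0], [0, 0, -0.06, 0, 0, 0, 0], [0, 0, 0, 0, 0, 0, 0]])

```text
t: 3.8
tool_pos: [0.5243, 0.1204, 0.122]
tool_rot: [0.237, 3.132, 0.0]
contact_force: [0.8, -0.7, -0.5]
opening: 0.0002
```

carry_out(series=[[0, 0, -0.06, 0, 0, 0, 0], [0, 0, -0.06, 0, 0, 0, 0], [0, 0, 0, 0, 0, 0, 0]])

```text
t: 4.1
tool_pos: [0.5245, 0.1204, 0.1196]
tool_rot: [0.237, 3.132, 0.0]
contact_force: [-1.6, -0.4, 4.2]
opening: -0.0001
```

carry_out(series=[[0, 0, -0.04, 0, 0, 0, 0], [0, 0, 0, 0, 0, 0, 0]])

```text
t: 4.3
tool_pos: [0.5245, 0.1204, 0.1195]
tool_rot: [0.237, 3.133, -0.0]
contact_force: [-5.5, -0.0, 8.4]
opening: 0.0002
```

carry_out(series=[[0, 0, -0.06, 0, 0, 0, 0], [0, 0, 0, 0, 0, 0, 0]])

```text
t: 4.5
tool_pos: [0.5245, 0.1205, 0.1194]
tool_rot: [-0.236, -3.132, 0.0]
contact_force: [-8.9, -1.9, 15.2]
opening: -0.0001
```

carry_out(series=[[0, 0, 0.8, 0, 0, 0, 0], [-0.14, -0.91, 0, 0, 0, 0, 0], [-0.14, -0.91, 0, 0, 0, 0, 0], [-0.14, -0.91, 0, 0, 0, 0, 0], [-0.14, -0.91, 0, 0, 0, 0, 0], [-0.14, -0.91, 0, 0, 0, 0, 0], [0, 0, 0, 0, 0, 0, 0], [0, 0, 0, 0, 0, 0, 0]])

```text
t: 5.3
tool_pos: [0.5066, 0.0066, 0.1361]
tool_rot: [-0.238, -3.132, -0.001]
contact_force: [-0.5, 0.3, 1.0]
opening: -0.0002
```

carry_out(series=[[0, 0, -0.55, 0, 0, 0, 0], [0, 0, -0.08, 0, 0, 0, 0], [0, 0, -0.06, 0, 0, 0, 0], [0, 0, 0, 0, 0, 0, 0]])

```text
t: 5.7
tool_pos: [0.5064, 0.0074, 0.1195]
tool_rot: [-0.234, -3.131, 0.0]
contact_force: [-4.6, -0.2, 7.9]
opening: -0.0001
```

carry_out(series=[[0, 0, -0.06, 0, 0, 0, 0], [0, 0, -0.04, 0, 0, 0, 0], [0, 0, 0, 0, 0, 0, 0]])

```text
t: 6.0
tool_pos: [0.5065, 0.0074, 0.1194]
tool_rot: [-0.234, -3.13, 0.001]
contact_force: [-11.2, 0.3, 20.4]
opening: -0.0002
```

carry_out(series=[[0, 0, 0.8, 0, 0, 0, 0], [-0.15, -0.91, 0, 0, 0, 0, 0], [-0.15, -0.91, 0, 0, 0, 0, 0], [-0.15, -0.91, 0, 0, 0, 0, 0], [-0.15, -0.91, 0, 0, 0, 0, 0], [-0.15, -0.91, 0, 0, 0, 0, 0], [0, 0, 0, 0, 0, 0, 0], [0, 0, 0, 0, 0, 0, 0]])

```text
t: 6.8
tool_pos: [0.4877, -0.1064, 0.1357]
tool_rot: [-0.237, -3.131, -0.002]
contact_force: [0.3, 0.6, 0.0]
opening: -0.0001
```

carry_out(series=[[0, 0, -0.45, 0, 0, 0, 0], [0, 0, -0.08, 0, 0, 0, 0], [0, 0, -0.06, 0, 0, 0, 0], [0, 0, 0, 0, 0, 0, 0]])

```text
t: 7.2
tool_pos: [0.4878, -0.1065, 0.1212]
tool_rot: [-0.235, -3.132, -0.001]
contact_force: [0.3, 0.2, -0.5]
opening: 0.0001
```

carry_out(series=[[0, 0, -0.06, 0, 0, 0, 0], [0, 0, -0.04, 0, 0, 0, 0], [0, 0, 0, 0, 0, 0, 0]])

```text
t: 7.5
tool_pos: [0.4882, -0.1071, 0.1196]
tool_rot: [0.237, 3.132, 0.0]
contact_force: [-0.0, 1.4, 0.8]
opening: -0.0002
```

carry_out(series=[[0, 0, -0.06, 0, 0, 0, 0], [0, 0, -0.04, 0, 0, 0, 0], [0, 0, 0, 0, 0, 0, 0]])

```text
t: 7.8
tool_pos: [0.4883, -0.1071, 0.1193]
tool_rot: [-0.236, -3.132, -0.0]
contact_force: [-6.2, 3.4, 13.2]
opening: -0.0003
```

carry_out(series=[[0, 0, 0.8, 0, 0, 0, 0], [-0.14, -0.91, 0, 0, 0, 0, 0], [-0.14, -0.91, 0, 0, 0, 0, 0], [-0.14, -0.91, 0, 0, 0, 0, 0], [-0.14, -0.91, 0, 0, 0, 0, 0], [-0.14, -0.91, 0, 0, 0, 0, 0], [0, 0, 0, 0, 0, 0, 0], [0, 0, 0, 0, 0, 0, 0]])

```text
t: 8.6
tool_pos: [0.4703, -0.2209, 0.1367]
tool_rot: [-0.238, -3.132, -0.001]
contact_force: [0.3, 0.2, -0.5]
opening: 0.0001
```

carry_out(series=[[0, 0, -0.45, 0, 0, 0, 0], [0, 0, -0.08, 0, 0, 0, 0], [0, 0, -0.06, 0, 0, 0, 0], [0, 0, 0, 0, 0, 0, 0]])

```text
t: 9.0
tool_pos: [0.4703, -0.2202, 0.1214]
tool_rot: [-0.235, -3.132, -0.001]
contact_force: [-1.0, 0.5, 0.4]
opening: 0.0001
```

carry_out(series=[[0, 0, -0.06, 0, 0, 0, 0], [0, 0, -0.06, 0, 0, 0, 0], [0, 0, -0.04, 0, 0, 0, 0], [0, 0, 0, 0, 0, 0, 0]])

```text
t: 9.4
tool_pos: [0.4707, -0.2208, 0.1184]
tool_rot: [0.237, 3.132, 0.0]
contact_force: [0.3, 1.2, 3.1]
opening: 0.0002
```

carry_out(series=[[0, 0, -0.06, 0, 0, 0, 0], [0, 0, -0.06, 0, 0, 0, 0], [0, 0, -0.06, 0, 0, 0, 0], [0, 0, 0, 0, 0, 0, 0]])

```text
t: 9.8
tool_pos: [0.4707, -0.2209, 0.1135]
tool_rot: [0.237, 3.132, -0.0]
contact_force: [0.2, 0.5, 1.8]
opening: 0.0001
```

carry_out(series=[[0, 0, -0.2, 0, 0, 0, 0], [0, 0, -0.2, 0, 0, 0, 0], [0, 0, -0.2, 0, 0, 0, 0], [0, 0, -0.2, 0, 0, 0, 0], [0, 0, 0, 0, 0, 0, 0]])

```text
t: 10.3
tool_pos: [0.4694, -0.2204, 0.0919]
tool_rot: [-0.236, -3.13, -0.002]
contact_force: [-0.9, -0.7, 0.0]
opening: 0.0002
```

carry_out(series=[[0, 0, -0.2, 0, 0, 0, 0], [0, 0, -0.2, 0, 0, 0, 0], [0, 0, 0, 0, 0, 0, 0]])

```text
t: 10.6
tool_pos: [0.4697, -0.2204, 0.0823]
tool_rot: [-0.237, -3.131, -0.001]
contact_force: [0.6, -0.3, -0.2]
opening: 0.0002
```

carry_out(series=[[0, 0, -0.2, 0, 0, 0, 0], [0, 0, -0.2, 0, 0, 0, 0], [0, 0, 0, 0, 0, 0, 0]])

```text
t: 10.9
tool_pos: [0.4698, -0.2204, 0.0724]
tool_rot: [-0.236, -3.131, -0.001]
contact_force: [0.7, -0.5, -0.2]
opening: -0.0002
```

```bash
python3 - <<'E'
from h import *
for n in('top','scene'): shot(n,n+'2.png')
a=cv2.imread('pics/top2.png')[140:280,160:440];b=cv2.imread('pics/scene2.png')[120:260,80:360]
cv2.imwrite('pics/c2.png',np.vstack([cv2.resize(x,None,fx=2.1,fy=2.1,interpolation=cv2.INTER_CUBIC) for x in(a,b)]))
E
```

```text
(no output)
```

View pics/c2.png

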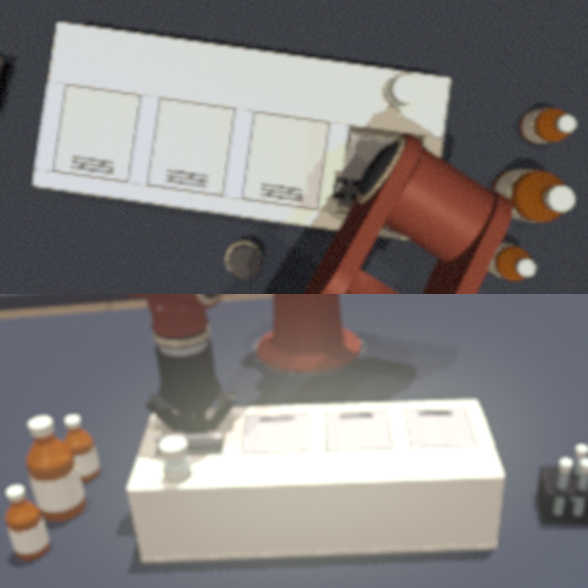

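carry_out(series=[[0, 0, 0.8, 0, 0, 0, 0], [0, 0, 1, 0, 0, 0, 0], [0, 0, 1, 0, 0, 0, 0], [0, 0, 1, 0, 0, 0, 0], [0, 0, 1, 0, 0, 0, 0], [0, 0.8, 1, 0, 0, 0, 0], [0, 1, 0.5, 0, 0, 0, 0], [0, 1, 0, 0, 0, 0, 0], [0, 1, 0, 0, 0, 0, 0], [0, 1, 0, 0, 0, 0, 0], [0, 1, 0, 0, 0, 0, 0], [0, 1, 0, 0, 0, 0, 0]])

```text
t: 12.2
tool_pos: [0.4703, -0.0498, 0.231]
tool_rot: [0.237, 3.132, -0.0]
contact_force: [1.4, -0.3, -0.2]
opening: 0.0001
```

```bash
python3 - <<'E'
from h import *
for n in('top','scene'):
    p=shot(n,n+'3.png')
    O=np.array([.5444,-.0596,0]);X=np.array([.989,-.151,0]);Y=np.array([.151,.989,0]);A=O-.005*X-.1725*Y+[0,0,.117]
    im=cv2.resize(p['frame'],None,fx=4,fy=4,interpolation=cv2.INTER_CUBIC)
    c=proj(p,A)
    for th in (0.6,0.75,.9,1.05,1.2):
        for s in(-.045,.045):
            for d in(.0305,-.0735):
                q=A+s*Y+d*np.cos(th)*X+[0,0,0]+np.array([0,0,d*np.sin(th)+.003])
                print(n,th,s,d,proj(p,q).round(1)) if d>0 else None
    x,y=c.astype(int)
    cv2.imwrite('pics/c3%s.png'%n,im[4*(y-40):4*(y+40),4*(x-60):4*(x+60)])
    print('off',x-60,y-40)
    for k,z in(('press_4',.12),('specimen_jar',.12),('reagent_bottle',0),('sample_pot',0),('tube_rack',0)):
        for r in ctrl.mark_of(p,k)[:6]:
            uv=np.array(r['position'])*[512,384]; print(n,k,round(r['p'],2),uv.round(1),back(p,uv,z).round(4))
cv2.imwrite('pics/c3.png',np.vstack([cv2.imread('pics/c3top.png'),cv2.imread('pics/c3scene.png')])[:, :])
E
```

```text
top 0.6 -0.045 0.0305 [364.5 206.4]
top 0.6 0.045 0.0305 [328.6 200.7]
top 0.75 -0.045 0.0305 [364.7 207.5]
top 0.75 0.045 0.0305 [328.7 201.8]
top 0.9 -0.045 0.0305 [364.9 208.9]
top 0.9 0.045 0.0305 [328.7 203.1]
top 1.05 -0.045 0.0305 [365.  210.4]
top 1.05 0.045 0.0305 [328.7 204.6]
top 1.2 -0.045 0.0305 [364.9 212. ]
top 1.2 0.045 0.0305 [328.6 206.2]
off 283 173
top press_4 0.9 [253.7 223.5] [ 0.4871 -0.0031  0.12  ]
top press_4 0.9 [294.4 225.7] [ 0.4822 -0.1058  0.12  ]
top press_4 0.88 [340.  226.1] [ 0.482  -0.2206  0.12  ]
top press_4 0.87 [202.5 211.1] [0.5175 0.1266 0.12  ]
top specimen_jar 0.57 [348.3 186.1] [ 0.5831 -0.2419  0.12  ]
top reagent_bottle 0.78 [397.2 260.8] [ 0.3829 -0.4057  0.    ]
top reagent_bottle 0.7 [411.6 200.5] [ 0.5522 -0.448   0.    ]
top reagent_bottle 0.58 [404.  232.3] [ 0.4627 -0.4256  0.    ]
top sample_pot 0.68 [276.1 265.6] [ 0.367  -0.0668  0.    ]
top tube_rack 0.69 [140.9 174.7] [0.6208 0.3184 0.    ]
scene 0.6 -0.045 0.0305 [151.7 190.1]
scene 0.6 0.045 0.0305 [183.9 189.2]
scene 0.75 -0.045 0.0305 [151.7 188.4]
scene 0.75 0.045 0.0305
[... 163 characters left out ...]
.6]
scene 1.2 -0.045 0.0305 [152.1 184. ]
scene 1.2 0.045 0.0305 [184.1 183.2]
off 110 150
scene press_4 0.76 [249.4 178.4] [0.4945 0.0077 0.12  ]
scene press_4 0.69 [287.1 172.9] [0.4851 0.1282 0.12  ]
scene press_4 0.57 [210.2 180.4] [ 0.4825 -0.11    0.12  ]
scene press_4 0.45 [171.3 193.6] [ 0.5336 -0.2257  0.12  ]
scene specimen_jar 0.75 [162.8 207.3] [ 0.5982 -0.2489  0.12  ]
scene reagent_bottle 0.97 [112.  222.5] [ 0.4721 -0.4205  0.    ]
scene reagent_bottle 0.81 [ 97.7 244.4] [ 0.5714 -0.4481  0.    ]
scene reagent_bottle 0.54 [119.9 207. ] [ 0.3902 -0.4053  0.    ]
scene sample_pot 0.42 [163.6 205.8] [ 0.4114 -0.2646  0.    ]
scene tube_rack 0.96 [359. 224.] [0.628  0.3195 0.    ]
```

View pics/c3top.png

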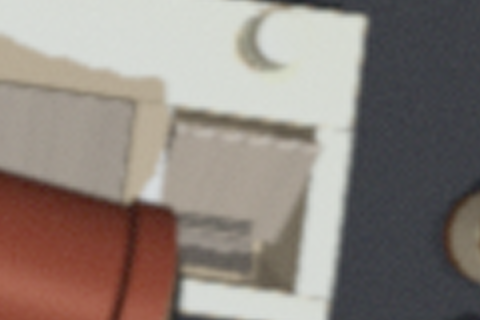

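View pics/c3scene.png

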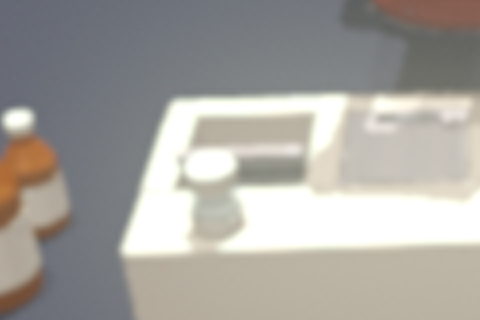

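```bash
python3 - <<'E'
from h import *
p=ctrl.get_image('top');O=np.array([.5444,-.0596,0]);X=np.array([.989,-.151,0]);Y=np.array([.151,.989,0]);A=O-.005*X-.1725*Y+[0,0,.117]
for th in (0.6,0.75,.9,1.05,1.2):
    f=lambda d,s:A+s*Y+d*(np.cos(th)*X+np.array([0,0,np.sin(th)]))+.003*np.array([0,0,1])
    print(th,'press',proj(p,f(-.055,0)).round(1),'FR',proj(p,f(-.0735,-.045)).round(1))
E
```

```text
0.6 press [338.3 231. ] FR [353.6 239.3]
0.75 press [338.  228.9] FR [353.2 236.5]
0.9 press [337.9 226.6] FR [352.9 233.4]
1.05 press [337.9 223.9] FR [352.9 229.9]
1.2 press [338.1 221.1] FR [353.  226.1]
```

carry_out(series=[[0, -1, 0, 0, 0, 0, 0], [0, -1, 0, 0, 0, 0, 0], [0, -1, 0, 0, 0, 0, 0], [0, -1, 0, 0, 0, 0, 0], [0, -1, 0, 0, 0, 0, 0], [0, -1, 0, 0, 0, 0, 0], [0, -0.8, -0.5, 0, 0, 0, 0], [0, 0, -1, 0, 0, 0, 0], [0, 0, -1, 0, 0, 0, 0], [0, 0, -1, 0, 0, 0, 0], [0, 0, -1, 0, 0, 0, 0], [0, 0, 0, 0, 0, 0, 0]])

```text
t: 14.05
tool_pos: [0.4679, -0.2194, 0.1143]
tool_rot: [-0.237, -3.125, -0.006]
contact_force: [0.1, 0.5, -0.6]
opening: 0.0001
```

carry_out(series=[[0, 0, -0.6, 0, 0, 0, 0], [0, 0, -0.6, 0, 0, 0, 0], [0, 0, -0.3, 0, 0, 0, 0], [0, 0, -0.1, 0, 0, 0, 0], [0, 0, 0, 0, 0, 0, 0]])

```text
t: 14.55
tool_pos: [0.4704, -0.2208, 0.0783]
tool_rot: [-0.237, -3.132, -0.0]
contact_force: [-0.5, -0.7, 0.6]
opening: 0.0001
```

carry_out(series=[[0, 0, -0.1, 0, 0, 0, 0], [0, 0, -0.1, 0, 0, 0, 0], [0, 0, 0, 0, 0, 0, 0]])

```text
t: 14.85
tool_pos: [0.4704, -0.2208, 0.0735]
tool_rot: [-0.237, -3.133, -0.0]
contact_force: [-0.1, 0.1, 0.1]
opening: 0.0002
```

Now toward the axle in small steps.

carry_out(series=[[0.08, -0.01, -0.05, 0, 0, 0, 0], [0.08, -0.01, -0.05, 0, 0, 0, 0], [0.08, -0.02, 0, 0, 0, 0, 0], [0, 0, 0, 0, 0, 0, 0]])

```text
t: 15.25
tool_pos: [0.4763, -0.2217, 0.0707]
tool_rot: [-0.236, -3.132, -0.001]
contact_force: [-2.4, 0.8, -0.4]
opening: -0.0002
```

carry_out(series=[[0.08, -0.01, -0.05, 0, 0, 0, 0], [0.08, -0.01, -0.05, 0, 0, 0, 0], [0, 0, 0, 0, 0, 0, 0]])

```text
t: 15.55
tool_pos: [0.4807, -0.2223, 0.0683]
tool_rot: [0.237, 3.133, 0.0]
contact_force: [-1.8, 0.3, 0.2]
opening: -0.0
```

carry_out(series=[[-0.3, 0.04, 0, 0, 0, 0, 0], [0, 0, 0.8, 0, 0, 0, 0], [0, 0, 1, 0, 0, 0, 0], [0, 0, 1, 0, 0, 0, 0], [0, 0, 1, 0, 0, 0, 0], [0, 0, 1, 0, 0, 0, 0], [0, 0.8, 1, 0, 0, 0, 0], [0, 1, 0.5, 0, 0, 0, 0], [0, 1, 0, 0, 0, 0, 0], [0, 1, 0, 0, 0, 0, 0], [0, 1, 0, 0, 0, 0, 0], [0, 1, 0, 0, 0, 0, 0]])

```text
t: 16.75
tool_pos: [0.4731, -0.0755, 0.2267]
tool_rot: [0.237, 3.13, -0.0]
contact_force: [-0.2, -0.4, -0.4]
opening: -0.0002
```

carry_out(series=[[0, 1, 0, 0, 0, 0, 0], [0, 1, 0, 0, 0, 0, 0], [0, 1, 0, 0, 0, 0, 0], [0, 1, 0, 0, 0, 0, 0], [0, 0, 0, 0, 0, 0, 0], [0, 0, 0, 0, 0, 0, 0]])

```text
t: 17.35
tool_pos: [0.4731, 0.0237, 0.2264]
tool_rot: [0.235, 3.131, -0.001]
contact_force: [0.3, 0.1, -0.4]
opening: 0.0001
```

```bash
python3 - <<'E'
from h import *
o=ctrl.get_obs();print(o['t'],o['tool_pos'],o['contact_force'])
for n,(x,y) in(('top',(283,173)),('scene',(110,150))):
    p=shot(n,n+'4.png')
    cv2.imwrite('pics/c4%s.png'%n,cv2.resize(p['frame'][y:y+80,x:x+120],None,fx=4,fy=4,interpolation=cv2.INTER_CUBIC))
    for k,z in(('press_4',.12),('specimen_jar',.12),('reagent_bottle',0),('sample_pot',0),('tube_rack',0)):
        for r in ctrl.mark_of(p,k)[:6]:
            uv=np.array(r['position'])*[512,384]; print(n,k,round(r['p'],2),uv.round(1),back(p,uv,z).round(4))
cv2.imwrite('pics/c4.png',cv2.resize(np.hstack([cv2.imread('pics/top4.png'),cv2.imread('pics/scene4.png')]),(800,300)))
cv2.imwrite('pics/c4b.png',np.vstack([cv2.imread('pics/c4top.png')[40:],cv2.imread('pics/c4scene.png')[40:]]))
E
```

```text
17.35 [0.47307613 0.02370853 0.22643967] [ 0.34991731  0.07750684 -0.36362422]
top press_4 0.8 [249.7 224. ] [0.4857 0.0069 0.12  ]
top press_4 0.74 [339.8 220.5] [ 0.4961 -0.2201  0.12  ]
top press_4 0.67 [205.3 217.3] [0.5018 0.1192 0.12  ]
top press_4 0.6 [294.1 228. ] [ 0.4764 -0.105   0.12  ]
top reagent_bottle 0.72 [403.2 229.5] [ 0.4704 -0.4234  0.    ]
top reagent_bottle 0.7 [393.6 266.6] [ 0.3667 -0.3955  0.    ]
top reagent_bottle 0.68 [412.9 203.1] [ 0.5449 -0.4515  0.    ]
top sample_pot 0.71 [273.1 262. ] [ 0.377  -0.0583  0.    ]
top tube_rack 0.64 [142.6 177. ] [0.6142 0.3135 0.    ]
scene press_4 0.91 [249.9 178.7] [0.4967 0.0089 0.12  ]
scene press_4 0.85 [287.5 176.7] [0.5079 0.1232 0.12  ]
scene press_4 0.69 [174.6 199. ] [ 0.5636 -0.217   0.12  ]
scene press_4 0.66 [210.8 178.6] [ 0.4722 -0.1072  0.12  ]
scene specimen_jar 0.82 [163.7 204.1] [ 0.5832 -0.2467  0.12  ]
scene reagent_bottle 0.83 [ 99.  239.9] [ 0.5512 -0.4474  0.    ]
scene reagent_bottle 0.5 [119.8 203.3] [ 0.3676 -0.408   0.    ]
scene reagent_bottle 0.34 [288.3 177.1] [0.3137 0.1856 0.    ]
scene tube_rack 0.93 [357.4 222.5] [0.6201 0.3178 0.    ]
```

View pics/c4b.png

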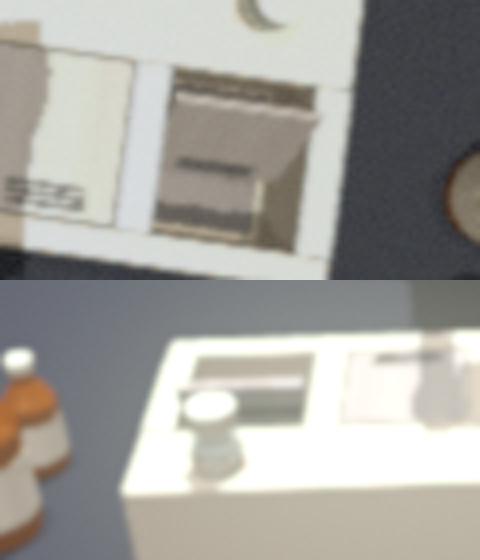

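View pics/c4.png

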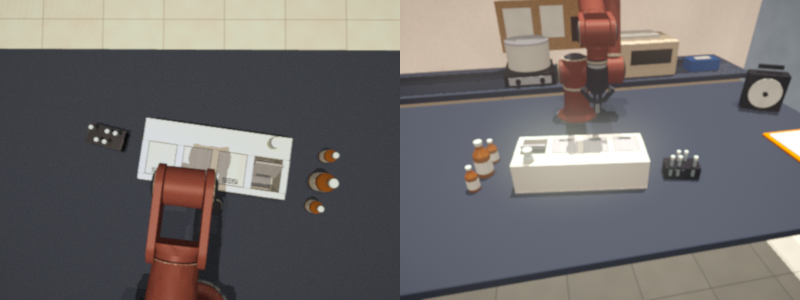

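```bash
python3 -c "
from station import ctrl
print(ctrl.finish_job())"
```

```text
the job is handed in; nothing more can be done
None
```

The rightmost flap (flap 4) was the one that rocks. I pushed it open to about 1.0 rad (57 degrees), left it standing open, and handed the job in at about 17 s.

- **Finding the flap:** I pressed all four flaps with closed fingertips, from left to right. Flaps 1, 2 and 3 stopped dead after less than 1 mm, at 13 to 20 N of upward force (about 23 N in all at most). Flap 4 gave way at 2 to 3 N.
- **Opening it:** After the first push the angle readings disagreed, from about 0.6 to 0.93 rad. I went back, pressed again and moved the fingertip toward the axle.
- **Last checks:** In the final top picture the flap's ribs lie where an angle of about 1.03 rad would put them, and the network's mark suggests nearer 1.2. The tool's last position means at least 0.95 rad. All of these are above the required 0.75.
- **Other objects:** The other three flaps look shut. The bottle, pot and rack were found at their starting places within the networks' scatter of about 1 cm. The jar was missed in the last top picture, but the scene picture shows it standing in place. The arm was clear of everything, with a force reading near zero.

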